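Hold the latch of a door lock drawn in

ROBOT

A 6-joint arm with a two-finger parallel gripper is mounted at the origin on the work surface. World frame = base frame: x ahead of the robot, y to its left, z up, the work surface at z = 0. Lengths are in m, angles in rad, forces in N, time in s.
With the tool pointing down it reaches from about 0.25 to 0.8 m from the base axis. Payload 8.5 kg.
Tool frame: the origin (TCP) lies between the finger pads; the fingertips stand 17 mm ahead of it and the grasp point (between the pads) lies 2 mm behind it; z points along the fingers, y is the line along which they close (so a half turn about z gives the same grasp; the last joint's range is limited). The gripper opens to 85 mm and grips with 20 to 120 N. Pads are 22 mm wide; open, the fingers measure 114 mm over their backs; the gripper's body (76 mm by 85 mm) begins 54 mm behind the grasp point. The pads swing forward as they close: fully open they stand 13 mm farther back than shut.
Start: joints at [-1.251, 0.238, -0.013, 1.319, 0, 1.571], TCP at [0.165, -0.498, 0.211] pointing down, gripper open.
Joint ranges: [-2.66, 2.66], [-1.03, 1.9], [-1.14, 1.46], [-1.82, 2.27], [-1.45, 1.34], [-3.14, 3.14]. Speed limits (rad/s): [2.22, 2.22, 2.79, 3.14, 3.14, 3.14].

INTERFACE

Orientations are given as a unit quaternion [x, y, z, w].
In Python, from cell import telemetry, get_image, get_calibration, r gives the robot as it stands.
- The arm moves only by the tool play_rows, never from a script. Its argument "increments" is a list of rows, each an object with "travel": the shift along the tool's x, y, z in units of 0.06 m (1.0 is 0.06 m), a list of three; "twist": the turn about the tool's z in units of pi rad (1.0 is pi rad). A call has 1 to 10 rows; each row shifts and turns the commanded pose from where the row before left it, along the tool's axes as they then stand; what a row does not reach is not made up. A row lasts 1/8 s, in which the tool goes at most 62.5 mm and 10.7 degrees, less where a joint would pass 70% of its speed; a pose out of reach is approached as far as the arm can. A call with a number of a shift or a turn outside -1 to 1 is refused whole. A call with a gripper value outside its range is refused whole. "gripper" is the closure, from 0 (fully open) to 1 (shut), set as the call begins (left out, the last holds). The fingers move at their own pace and stop on an object; the grip force is fixed at half the most. Time passes only in rows, so rows that do not move let the fingers close. It gives the time, the measured TCP pose, the force, the opening and the grip force at its end, in the units of the state.
- telemetry.get_state(): the state, without advancing time (a new reading comes with each control period).
- get_image(name): name is "scene" or "side" or "wrist"; returns (picture, depth): 480x640x3 uint8, blue, green, red; 480x640 float32, m along the optical axis (not along the pixel's ray), 0 where there is no reading.
- get_calibration(name): a dict with "fov_y" (degrees; the focal length in pixels is half the picture's height over the tangent of half this angle, whatever the lens; pixels are square), "cx", "cy" (the principal point, pixels), "world_to_cam" (4x4, takes a point from world to camera coordinates). Camera axes: x right, y down, z forward; pixel columns grow to the right and rows downward; lengths in m; the calibration is good to about 2 mm. A picture is of the moment at which its call begins: read the wrist's pose just before it. get_calibration takes no time and is no camera call; for the wrist camera it gives the pose at the moment of the call.
- r.hand_in(): hands the job in; it is judged then, once.
The state is a dict: "t": time; "q": joint angles; "qvel": joint speeds; "joint_efforts": joint torques, N m; "eef_pos": TCP position; "tcp_rot": TCP orientation; "wrist_force": force on the tool from outside, world axes, zero at the start; "wrist_torque": the same for the moment, N m; "opening": opening from 0.0 (shut) to 1.0 (fully open); "gripper_force": force on a finger pad.
Only numpy, scipy, OpenCV 4.12 (cv2) and the standard library are available. Lean on these libraries where they do the work, as an engineer would, in place of code of your own. Each camera call takes 0.05 s, during which the arm holds its last target. There are 200 camera calls.

TASK

On the flat white piece of door, turn the key until the nose on its head points at the raised bead beside it, leaving the lever handle at rest meanwhile. Then swing the lever handle 40 degrees against its spring, towards the key's side, so that the latch is drawn level with the edge plate, without forcing the lever to its stop, and keep it there: the program finishes while the gripper is still holding the lever at 40 degrees. Leave the key pointing at the bead and do not shift the other things.

Things in the scene. Friction and masses are not known exactly. Their poses are not given: they have to be found in the camera images.
- offcut: white slab of door, 200 (x) x 260 (y) mm, top 44 mm above the table, lying flat, fixed. Origin: centre of its underside. +x side: door edge with steel edge plate and latch, which sticks out 12 mm. On its top: lever handle (vertical axis at x +30, y +46 mm; rose 52 mm across, 8 mm thick) and key (vertical axis at x +30, y -46 mm; rose 64 mm across, 5 mm thick)
- lever_axis (a point): point on the lever's vertical turning axis, at the height of the bar's centre line (96 mm above the table); fixed on the offcut
- lever_tip (a point): outer end of the lever's centre line, 118 mm from lever_axis; moves with it. The lever is a level round steel bar 18 mm thick, its underside 43 mm above the offcut's top, on a neck 20 mm thick at the axis; at rest it points along the offcut's -x
- lever (a joint): lever angle, rad: 0 at rest, grows as the tip swings from the offcut's -x towards its -y (counter-clockwise from above, to the key's side); stop at 1.05, the latch is level with the edge plate at 0.70 (40 degrees). A spring turns it back: 0.24 N m at rest, 0.8 N m at 40 degrees (about 9 N at 90 mm from the axis)
- key_axis (a point): point on the key's vertical turning axis, at the top of the key's head (88 mm above the table); fixed on the offcut
- key_nose (a point): end of the key's nose, 22 mm from the axis, 66 mm above the table; turns with the key. The key's head is a flat upright black plate 10 mm thick, 28 wide, 30 tall (58 to 88 mm above the table), centred on the axis, its width along the nose's direction; the nose, 7 mm thick, sticks 8 mm out of one end, low down
- key (a joint): angle of the key in rad, 0 when the nose points at the bead (the offcut's -y), growing counter-clockwise seen from above; starts between 0.7 and 1.4, stops at -0.6 and 1.7. It turns with a light friction of 0.05 N m and stays where it is left
- bead (a point): top of the raised steel bead (7 mm across, standing 9 mm above the offcut's top) on the key's rose, 27.5 mm from the key's axis towards the offcut's -y
- strike_plate: spare strike plate, flat steel frame 25 x 90 x 5 mm, lying on the offcut's top near the corner away from the latch edge; a bystander. Origin: underside
- screwdriver: screwdriver 190 mm long with black handle, lying on the table beside the offcut; a bystander. Origin: underside
- screw_tin: open aluminium tin, 70 mm across, 35 mm high, standing beside the offcut; a bystander. Origin: underside
- spare_lever: a loose spare lever handle (round base 50 mm, bar 110 mm long at 47 mm height) standing on the table far from the offcut; a bystander, not the lever to hold. Origin: underside
- key_bowl: white bowl 130 mm across, 45 mm high; a bystander. Origin: underside
- shoe_brush: shoe brush 160 x 50 x 44 mm; a bystander. Origin: underside
- polish_tin: round dark tin 74 mm across, 26 mm high; a bystander. Origin: underside
- door_wedge: black rubber door wedge 110 x 40 x 30 mm; a bystander. Origin: underside

How it is judged:
By the outcome, as a careful person would: the job done as asked, in the order asked, and still so for the second after the job is handed in, while the arm keeps its last pose, push and grip.
It also fails if it takes over 51 s, if anything falls off the work surface, if the arm or the gripper's body presses on something with over 40 N, if the wrist force passes 120 N, or if a joint passes its speed limit or range.

## Working session

There is one attempt and no reset: what is moved stays moved. The work goes in short steps, Python scripts to look and compute and a tool call to move; the robot and the scene stay as the last step left them, time stands still between calls to the robot, and variables do not carry over. Pictures are saved under pics/ and viewed, at most 13 in all, crops included, and the job is handed in when it is done.

Besides the shell and the picture viewer there is one more tool, called after "Emit:" as name([rows], argument=value, ...), one row to a line, values as JSON. play_rows: Moves the arm, as the interface text tells. Its arguments: {"type":"object","properties":{"increments":{"type":"array"},"gripper":{"type":"number"}},"required":["increments"]}

```bash
ls; mkdir -p pics; cat > h.py <<'E'
import numpy as np, cv2
from cell import telemetry, get_image, get_calibration, r
def K(c):
    f=240/np.tan(np.radians(c["fov_y"])/2); return f,c["cx"],c["cy"]
def ray_z(c,u,v,z):
    f,cx,cy=K(c); T=np.linalg.inv(np.array(c["world_to_cam"]))
    d=T[:3,:3]@np.array([(u-cx)/f,(v-cy)/f,1]); o=T[:3,3]
    return o+d*(z-o[2])/d[2]
def cloud(c,D):
    f,cx,cy=K(c); T=np.linalg.inv(np.array(c["world_to_cam"]))
    v,u=np.mgrid[:480,:640]
    P=np.stack([(u-cx)/f*D,(v-cy)/f*D,D],-1)
    return P@T[:3,:3].T+T[:3,3]
def proj(c,p):
    f,cx,cy=K(c); q=np.array(c["world_to_cam"])@np.r_[p,1]
    return q[0]/q[2]*f+cx,q[1]/q[2]*f+cy
E
python3 - <<'E'
from h import *
s=telemetry.get_state(); print(s)
for n in ["scene","side","wrist"]:
    c=get_calibration(n); im,D=get_image(n); cv2.imwrite(f"pics/{n}0.png",im); np.savez(f"{n}0.npz",im=im,D=D,c=c)
    print(n,c["fov_y"],np.linalg.inv(np.array(c["world_to_cam"])).round(3).tolist())
E
```

```text
pics
{'t': 0.0, 'q': array([-1.25095400e+00,  2.38796529e-01, -1.42803425e-02,  1.31917068e+00,
        1.25412329e-05,  1.57079074e+00]), 'qvel': array([-0.00072589, -0.00069821, -0.00064753,  0.00052002, -0.00170207,
       -0.00073459]), 'joint_efforts': array([-2.45937088e-03, -5.38778579e+01,  3.46442628e+01,  1.83745462e-02,
       -2.47651024e-04, -2.64853219e-05]), 'eef_pos': array([ 0.16493278, -0.49795069,  0.21045921]), 'tcp_rot': array([ 9.87239136e-01,  1.59243090e-01, -1.09354133e-04, -7.17351970e-04]), 'wrist_force': array([-0.58355875,  0.08173953, -0.55844526]), 'wrist_torque': array([-0.01733451,  0.03590031, -0.02992701]), 'gripper_force': 0.0, 'opening': 1.0055837963799603}
scene 55.709065578492975 [[0.501, 0.623, -0.601, 1.372], [0.865, -0.372, 0.336, -0.486], [-0.014, -0.688, -0.725, 1.119], [0.0, 0.0, 0.0, 1.0]]
side 44.07462960208127 [[-0.674, -0.518, 0.526, -0.239], [-0.739, 0.468, -0.485, 0.699], [0.005, -0.716, -0.699, 1.12], [0.0, 0.0, 0.0, 1.0]]
wrist 64.17917878867195 [[0.314, -0.909, -0.274, 0.235], [-0.949, -0.301, -0.09, -0.474], [-0.0, 0.288, -0.958, 0.372], [0.0, 0.0, 0.0, 1.0]]
```

View pics/scene0.png

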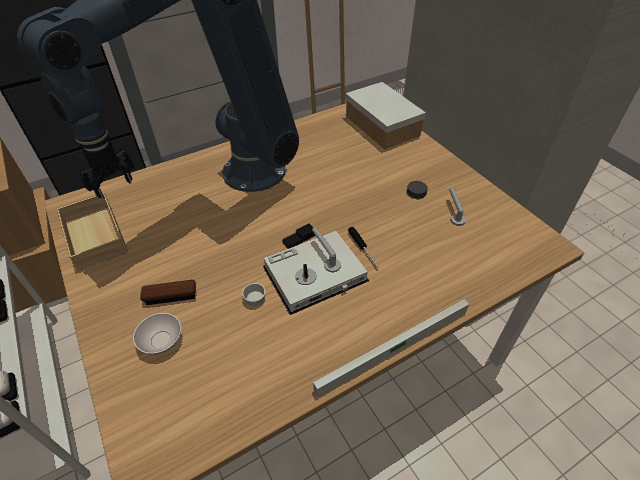

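View pics/side0.png

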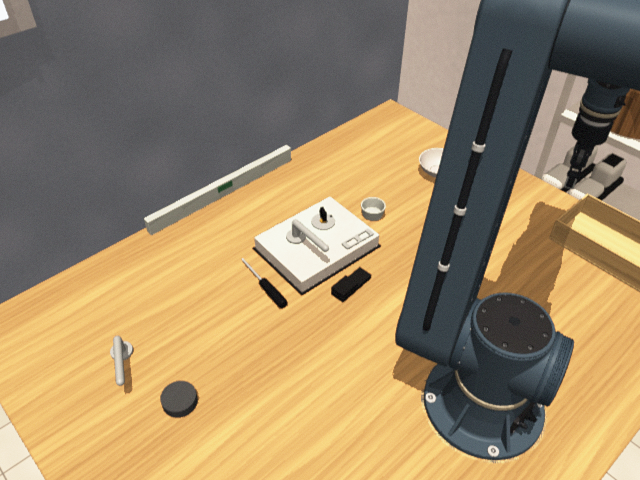

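The scene view shows the white slab near (315,270), with the lever axis at about (333,265), its tip at about (318,232) and the key at about (305,272). In the side view the slab is near (318,243), the lever axis at (296,232) and the key at (323,215). Next I'll measure from the depth clouds and enlarge the two crops.

```bash
python3 - <<'E'
from h import *
crops=[]
for n,(x0,x1,y0,y1) in {"scene":(240,400,210,330),"side":(230,390,180,300)}.items():
    d=np.load(n+"0.npz",allow_pickle=True); im,D,c=d["im"],d["D"],d["c"].item()
    P=cloud(c,D); X=P[y0:y1,x0:x1].reshape(-1,3); col=im[y0:y1,x0:x1].reshape(-1,3).astype(int)
    sat=col.max(1)-col.min(1)
    m=(X[:,2]>.038)&(X[:,2]<.05)&(sat<60)
    Q=X[m]; print(n,"top n",m.sum(),"z",np.median(Q[:,2]))
    # keep central connected blob
    q=Q[np.linalg.norm(Q[:,:2]-np.median(Q[:,:2],0),axis=1)<.19]
    print(cv2.minAreaRect(q[:,:2].astype(np.float32)))
    h=(X[:,2]>.09)&(X[:,2]<.13)&(sat<60)&(np.linalg.norm(X[:,:2]-np.median(Q[:,:2],0),axis=1)<.19)
    print("high",h.sum(),X[h].min(0),X[h].max(0),"line",cv2.fitLine(X[h][:,:2].astype(np.float32),cv2.DIST_HUBER,0,.01,.01).ravel())
    b=(X[:,2]>.06)&(X[:,2]<.13)&(col.max(1)<70)
    print("black",b.sum(),X[b].mean(0) if b.any() else 0,X[b].max(0))
    crops.append(cv2.resize(im[y0:y1,x0:x1],None,fx=2.5*2*.5*2,fy=2.5*2*.5*2,interpolation=cv2.INTER_CUBIC)[:,:])
cv2.imwrite("pics/c_scene.png",crops[0][:600,:800]); cv2.imwrite("pics/c_side.png",crops[1][:600,:800])
E
```

```text
scene top n 3757 z 0.043335986444913877
((0.5744359493255615, -0.07849496603012085), (0.3125682771205902, 0.2064933180809021), 86.99880981445312)
high 210 [ 0.48234129 -0.10447364  0.09027704] [0.61748794 0.0042223  0.11057968] line [ 0.99914247 -0.04140516  0.5579762  -0.00996501]
black 98 [ 0.60478386 -0.05484865  0.07963847] [ 0.62261287 -0.00181418  0.09939506]
side top n 4648 z 0.044585403936215906
((0.5758034586906433, -0.0505356639623642), (0.2645470201969147, 0.205801859498024), 86.99452209472656)
high 336 [ 0.48012964 -0.10300811  0.09001958] [0.61791967 0.00939679 0.1114561 ] line [ 0.9989193  -0.04647812  0.5271585   0.00113886]
black 57 [ 0.60031355 -0.09451146  0.07771006] [ 0.61542597 -0.08768     0.09010488]
```

View pics/c_scene.png

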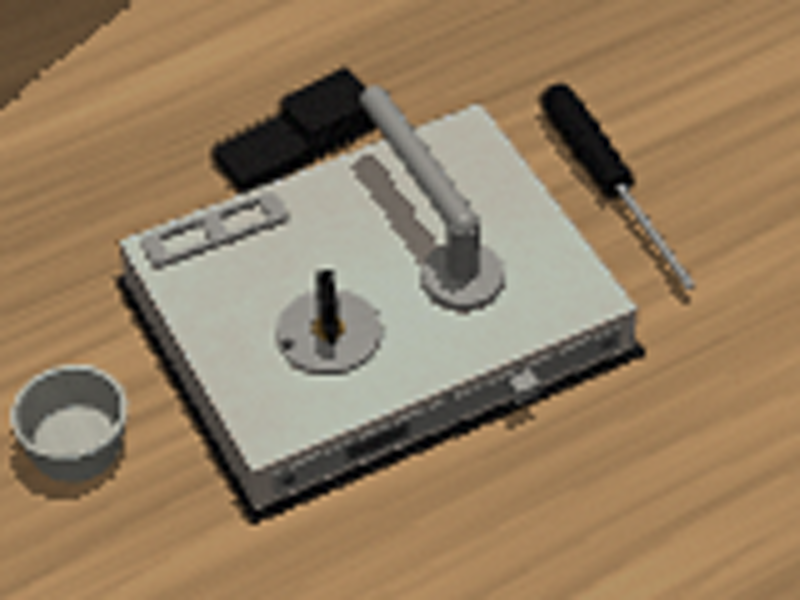

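The crop shows the key on its rose at about (325,330), the bead at about (287,343), the lever bar from (465,220) to (375,95), and the latch at (525,380). That puts the slab centre near (0.575,-0.05), with a yaw of about -3°. I'll bring the wrist camera over it.

Emit:
play_rows([
  {"travel": [0.9, -0.44, -0.05], "twist": 0},
  {"travel": [0.9, -0.44, -0.05], "twist": 0},
  {"travel": [0.9, -0.44, -0.05], "twist": 0},
  {"travel": [0.9, -0.44, -0.05], "twist": 0},
  {"travel": [0.9, -0.44, -0.05], "twist": 0},
  {"travel": [0.9, -0.44, -0.05], "twist": 0},
  {"travel": [0.9, -0.44, -0.05], "twist": 0},
  {"travel": [0.9, -0.44, -0.05], "twist": 0},
  {"travel": [0.9, -0.44, -0.05], "twist": 0},
  {"travel": [0.0, 0.0, 0], "twist": 0},
], gripper=0.3)

```text
t: 1.4
eef_pos: [0.554, -0.117, 0.2372]
tcp_rot: [0.987, 0.161, -0.0, -0.0]
wrist_force: [-1.1, -0.5, -0.4]
opening: 0.701
gripper_force: 0.0
```

```bash
python3 - <<'E'
from h import *
s=telemetry.get_state(); print(s["q"].round(3),s["eef_pos"])
n="wrist"; c=get_calibration(n); im,D=get_image(n); np.savez("wrist1.npz",im=im,D=D,c=c)
cv2.imwrite("pics/w1.png",im)
E
```

```text
[-2.090e-01  3.040e-01  1.440e-01  1.412e+00  1.000e-03  2.609e+00] [ 0.55400868 -0.11700428  0.23720595]
```

View pics/w1.png

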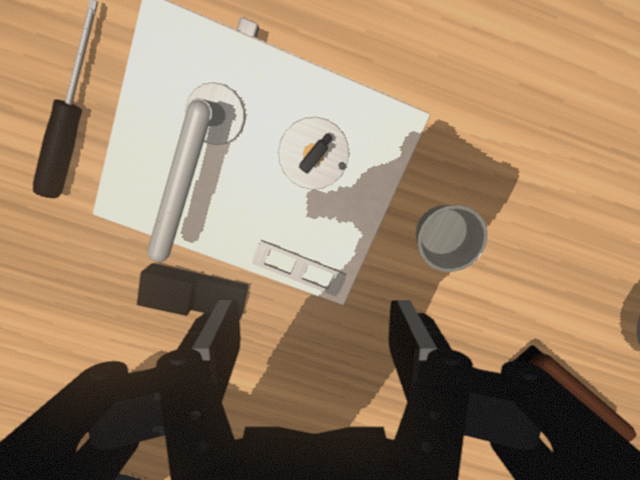

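The wrist view shows the key plate from (303,170) to (332,136) with the nose towards the upper right, the bead at (343,166), and the rose centre near (314,152). The lever bar runs from (200,108) to (158,255). I'll now measure these accurately.

```bash
cat > m.py <<'E'
from h import *
def key(im,D,c,kx,win=0.045):
    P=cloud(c,D); v=im.max(2)
    near=np.linalg.norm(P[...,:2]-kx[:2],axis=2)<win
    m=(near&(v<75)&(P[...,2]>.056)).astype(np.uint8)
    X=P[m>0]; top=X[(X[:,2]>.08)]; low=X[(X[:,2]<.074)]
    print("key n",len(X),"zmax",np.percentile(X[:,2],95),"top mean",top.mean(0).round(4) if len(top) else 0)
    # top face: rays onto z=0.088 
    mt=(near&(v<75)&(P[...,2]>.08)).astype(np.uint8)
    vv,uu=np.nonzero(mt); R=np.array([ray_z(c,u,w,.088)[:2] for u,w in zip(uu,vv)],np.float32)
    rect=cv2.minAreaRect(R); print("top rect",rect)
    l=cv2.fitLine(R,cv2.DIST_L2,0,.01,.01).ravel(); print("top dir deg",np.degrees(np.arctan2(l[1],l[0])),"c",l[2:])
    if len(low): print("low n",len(low),low[:,:2].mean(0))
    return X
def edges(im,D,c):
    P=cloud(c,D); sat=im.max(2).astype(int)-im.min(2)
    m=(abs(P[...,2]-.044)<.006)&(sat<70)&(np.linalg.norm(P[...,:2]-[.575,-.05],axis=2)<.2)
    m=cv2.morphologyEx(m.astype(np.uint8),cv2.MORPH_OPEN,np.ones((5,5)))
    vv,uu=np.nonzero(m); R=np.array([ray_z(c,u,w,.044)[:2] for u,w in zip(uu,vv)],np.float32)
    print("topz",np.median(P[m>0][:,2]),"rect",cv2.minAreaRect(R))
def lever(im,D,c,L):
    P=cloud(c,D); sat=im.max(2).astype(int)-im.min(2)
    m=(P[...,2]>.085)&(P[...,2]<.12)&(sat<60)&(im.max(2)>80)&(np.linalg.norm(P[...,:2]-L[:2],axis=2)<.14)
    n,lab,st,_=cv2.connectedComponentsWithStats(m.astype(np.uint8)); k=1+st[1:,4].argmax(); m=lab==k
    X=P[m]; vv,uu=np.nonzero(m); R=np.array([ray_z(c,u,w,.098)[:2] for u,w in zip(uu,vv)],np.float32)
    rect=cv2.minAreaRect(R); l=cv2.fitLine(X[:,:2].astype(np.float32),cv2.DIST_L2,0,.01,.01).ravel()
    print("lever zmax",np.percentile(X[:,2],98),rect); print("dir deg",np.degrees(np.arctan2(l[1],l[0])),l)
E
python3 - <<'E'
from m import *
d=np.load("wrist1.npz",allow_pickle=True); im,D,c=d["im"],d["D"],d["c"].item()
edges(im,D,c); key(im,D,c,np.array([.6026,-.098])); lever(im,D,c,np.array([.6075,-.0062]))
print("rosec",ray_z(c,314,152,.049),"bead",ray_z(c,343,165,.053),"lrose",ray_z(c,214,113,.052))
print("latch",ray_z(c,247,27,.03))
E
```

```text
topz 0.04310998033488875 rect ((0.5767970681190491, -0.05184757709503174), (0.25796428322792053, 0.1987735778093338), 87.0694580078125)
key n 19054 zmax 0.3495267974191436 top mean [ 0.5695 -0.1097  0.3351]
top rect ((0.46232059597969055, -0.16803297400474548), (0.3622141182422638, 0.6502786874771118), 15.427992820739746)
top dir deg -73.5522 c [ 0.3378731 -0.1827663]
low n 64 [ 0.61992604 -0.10507331]
lever zmax 0.10485448173287024 ((0.5501732230186462, -0.006259085610508919), (0.0218240674585104, 0.13648375868797302), 87.3305892944336)
dir deg -3.1433692 [ 0.99849546 -0.05483463  0.5562943  -0.00621948]
rosec [ 0.60517281 -0.09881929  0.049     ] bead [ 0.60292728 -0.12678281  0.053     ] lrose [ 0.60891592 -0.00695583  0.052     ]
latch [ 0.68511017 -0.01114211  0.03      ]
```

```bash
sed -i 's/(P\[...,2\]>.056)).as/(P[...,2]>.056)\&(P[...,2]<.1)).as/; s/(P\[...,2\]>.08)).as/(P[...,2]>.08)\&(P[...,2]<.1)).as/' m.py
python3 - <<'E'
from m import *
for n in ["wrist1","scene0","side0"]:
    d=np.load(n+".npz",allow_pickle=True); im,D,c=d["im"],d["D"],d["c"].item(); print(n)
    key(im,D,c,np.array([.6044,-.0993]))
E
```

```text
wrist1
key n 406 zmax 0.08800872883838542 top mean [ 0.6054 -0.0993  0.0869]
top rect ((0.6042771339416504, -0.09877774119377136), (0.009271211922168732, 0.02697356417775154), 69.0501480102539)
top dir deg -19.602514 c [ 0.60551435 -0.09929977]
low n 64 [ 0.61992604 -0.10507331]
scene0
key n 50 zmax 0.0890672147846076 top mean [ 0.6055 -0.1019  0.0865]
top rect ((0.606971025466919, -0.100884810090065), (0.008782234974205494, 0.030536558479070663), 61.1281852722168)
top dir deg -25.467772 c [ 0.6066397  -0.10249677]
low n 16 [ 0.61667032 -0.1083583 ]
side0
key n 61 zmax 0.08977082917360257 top mean [ 0.6006 -0.0951  0.0856]
top rect ((0.5979273915290833, -0.09284071624279022), (0.009946262463927269, 0.02829204499721527), 65.86827850341797)
top dir deg -23.88791 c [ 0.5986342  -0.09329752]
low n 24 [ 0.59993965 -0.09471373]
```

The key axis is at (0.6045,-0.099), and the nose points to a world angle of about -21°. The target is -93°, so the key angle is about 1.26 rad. I'll twist the tool to a yaw of 159°.

Emit:
play_rows([
  {"travel": [0, 0, 0], "twist": -0.056},
  {"travel": [0, 0, 0], "twist": -0.056},
  {"travel": [0, 0, 0], "twist": -0.056},
  {"travel": [0, 0, 0], "twist": -0.056},
  {"travel": [0, 0, 0], "twist": -0.056},
  {"travel": [0, 0, 0], "twist": -0.056},
  {"travel": [0, 0, 0], "twist": -0.056},
], gripper=0.5)

```text
t: 2.33
eef_pos: [0.5506, -0.1211, 0.2381]
tcp_rot: [0.712, 0.702, -0.0, -0.0]
wrist_force: [-1.1, 0.3, -0.7]
opening: 0.499
gripper_force: 0.0
```

Emit:
play_rows([
  {"travel": [0, 0, 0], "twist": -0.056},
  {"travel": [0, 0, 0], "twist": -0.056},
  {"travel": [0, 0, 0], "twist": -0.056},
  {"travel": [0, 0, 0], "twist": -0.056},
  {"travel": [0, 0, 0], "twist": -0.056},
  {"travel": [0, 0, 0], "twist": -0.056},
  {"travel": [0, 0, 0], "twist": -0.053},
  {"travel": [0, 0, 0], "twist": 0},
])

```text
t: 3.32
eef_pos: [0.5508, -0.121, 0.2381]
tcp_rot: [0.184, 0.983, -0.0, -0.0]
wrist_force: [0.2, -0.5, 0.4]
opening: 0.5
gripper_force: 0.0
```

```bash
cat > go.py <<'E'
import sys
from h import *
from scipy.spatial.transform import Rotation as Ro
s=telemetry.get_state(); R=Ro.from_quat(s["tcp_rot"]).as_matrix()
yaw=np.degrees(np.arctan2(R[1,0],R[0,0])); t=np.array(list(map(float,sys.argv[1:4])))
print("t",s["t"],"pos",s["eef_pos"].round(4),"yaw",yaw.round(2),"q6",s["q"][5].round(2),"zdir",R[:,2].round(4),"F",s["wrist_force"].round(1),"op",round(s["opening"],3))
print("travel units",(R.T@(t-s["eef_pos"])/.06).round(3), "twist", round((yaw-float(sys.argv[4])+180)%360-180,2)/180)
E
python3 go.py .6045 -.099 .15 159
```

```text
t 3.325 pos [ 0.5508 -0.121   0.2381] yaw 158.75 q6 0.15 zdir [-5.e-04 -0.e+00 -1.e+00] F [ 0.2 -0.5  0.4] op 0.5
travel units [-0.702  0.666  1.469] twist -0.001388888888888889
```

Emit:
play_rows([
  {"travel": [-0.35, 0.333, 0.3], "twist": 0},
  {"travel": [-0.35, 0.333, 0.4], "twist": 0},
  {"travel": [0, 0, 0.4], "twist": 0},
  {"travel": [0, 0, 0.37], "twist": 0},
  {"travel": [0, 0, 0], "twist": 0},
])

```text
t: 3.95
eef_pos: [0.6037, -0.0982, 0.1484]
tcp_rot: [0.185, 0.983, -0.0, -0.002]
wrist_force: [-0.0, -0.0, 0.2]
opening: 0.501
gripper_force: 0.0
```

```bash
python3 go.py .6045 -.099 .084 159; python3 - <<'E'
from m import *
c=get_calibration("wrist"); im,D=get_image("wrist"); cv2.imwrite("pics/w2.png",im)
key(im,D,c,np.array([.6044,-.0993]))
E
```

```text
t 3.95 pos [ 0.6037 -0.0982  0.1484] yaw 158.67 q6 0.21 zdir [-3.6e-03  6.0e-04 -1.0e+00] F [-0.  -0.   0.2] op 0.501
travel units [-0.021 -0.007  1.073] twist -0.0018333333333333335
key n 785 zmax 0.08812953852735486 top mean [ 0.6018 -0.0982  0.0869]
top rect ((0.6016833782196045, -0.09817425906658173), (0.00867965817451477, 0.028849739581346512), 68.82892608642578)
top dir deg -21.547094 c [ 0.6014714  -0.09802061]
low n 88 [ 0.59813422 -0.0967299 ]
```

View pics/w2.png

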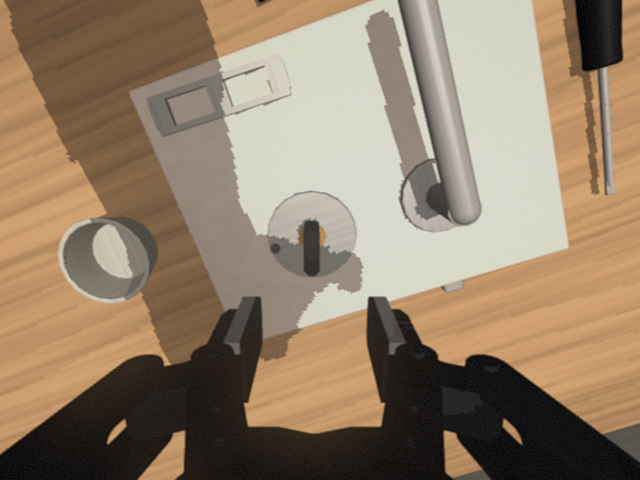

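The picture shows the key plate at (312,248), upright and in line with the middle of the fingers. The two opposed wrist views average to an axis at (0.603,-0.0985), which is where the TCP is now. I'll descend and close.

Emit:
play_rows([
  {"travel": [0, 0, 0.3], "twist": 0},
  {"travel": [0, 0, 0.4], "twist": 0},
  {"travel": [0, 0, 0.25], "twist": 0},
  {"travel": [0, 0, 0.12], "twist": 0},
  {"travel": [0, 0, 0], "twist": 0},
])

```text
t: 4.62
eef_pos: [0.6053, -0.0979, 0.0859]
tcp_rot: [0.183, 0.983, 0.0, -0.0]
wrist_force: [0.4, 0.1, 0.7]
opening: 0.498
gripper_force: 0.0
```

Emit:
play_rows([
  {"travel": [0, 0, 0], "twist": 0},
  {"travel": [0, 0, 0], "twist": 0},
  {"travel": [0, 0, 0], "twist": 0},
  {"travel": [0, 0, 0], "twist": 0},
  {"travel": [0, 0, 0], "twist": 0},
  {"travel": [0, 0, 0], "twist": 0},
], gripper=1)

```text
t: 5.38
eef_pos: [0.6052, -0.0978, 0.0857]
tcp_rot: [0.183, 0.983, 0.0, -0.0]
wrist_force: [0.3, 0.1, -0.3]
opening: 0.001
gripper_force: 0.0
```

```bash
python3 go.py .603 -.0985 .084 87
```

```text
t 5.375 pos [ 0.6052 -0.0978  0.0857] yaw 158.9 q6 0.21 zdir [-1.e-04  1.e-04 -1.e+00] F [ 0.3  0.1 -0.3] op 0.001
travel units [ 0.031 -0.024  0.028] twist 0.3994444444444445
```

The fingers shut on nothing, so I'll look.

```bash
python3 - <<'E'
from m import *
c=get_calibration("wrist"); im,D=get_image("wrist"); 
s,_=get_image("scene"); t,_=get_image("side")
a=cv2.resize(im[150:450,120:520],(400,300)); 
b=cv2.resize(s[235:310,265:365],(400,300),interpolation=cv2.INTER_CUBIC); e=cv2.resize(t[170:245,270:370],(400,300),interpolation=cv2.INTER_CUBIC)
cv2.imwrite("pics/k3.png",np.vstack([np.hstack([a,b]),np.hstack([e,e*0])]))
E
```

```text
(no output)
```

View pics/k3.png

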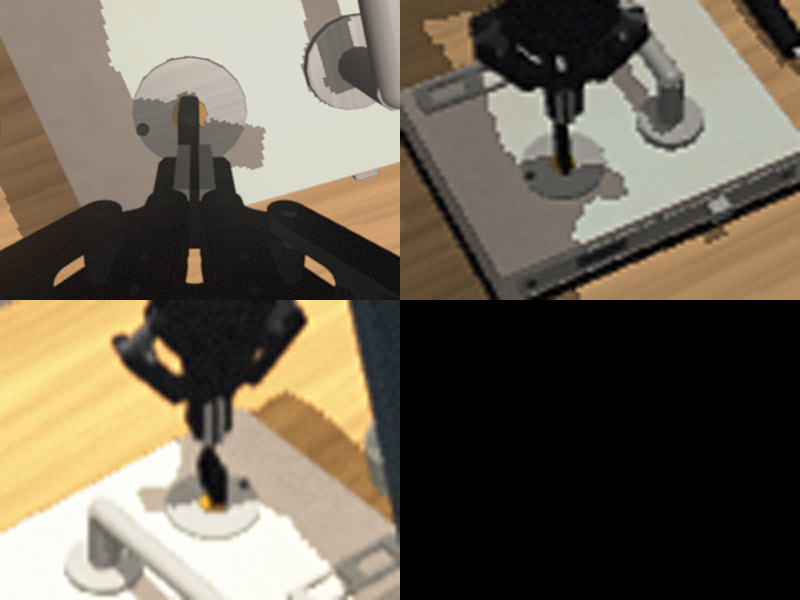

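The wrist crop shows the pads shut, with the tips at about (195,145). The scene and side crops show the full head standing below the tips, so the fingers look to be above the key. I'll measure the tip height.

```bash
python3 - <<'E'
from m import *
for n,(u0,u1,v0,v1) in {"scene":(300,310,240,282),"side":(315,330,180,225)}.items():
    c=get_calibration(n); im,D=get_image(n); P=cloud(c,D)
    print(n,"tip exp px",proj(c,[.6052,-.0978,.0687]),"keytop",proj(c,[.6045,-.0985,.088]),"keybot",proj(c,[.6045,-.0985,.058]))
    u=int(proj(c,[.6045,-.0985,.088])[0])
    for v in range(v0,v1,2): print(v,[ (P[v,x].round(3).tolist(),int(im[v,x].mean())) for x in (u-2,u,u+2)])
print(telemetry.get_state()["gripper_force"])
E
```

```text
scene tip exp px (np.float64(306.32552952817247), np.float64(271.2701788200899)) keytop (np.float64(305.7918113775071), np.float64(267.0566975809387)) keybot (np.float64(306.123166659978), np.float64(273.47045099562115))
240 [([0.637, -0.119, 0.246], 13), ([0.64, -0.115, 0.246], 11), ([0.642, -0.11, 0.245], 8)]
242 [([0.637, -0.12, 0.238], 11), ([0.638, -0.114, 0.236], 15), ([0.641, -0.11, 0.237], 14)]
244 [([0.613, -0.108, 0.201], 12), ([0.613, -0.102, 0.199], 8), ([0.617, -0.097, 0.199], 6)]
246 [([0.613, -0.108, 0.194], 12), ([0.614, -0.102, 0.191], 14), ([0.619, -0.099, 0.194], 15)]
248 [([0.618, -0.111, 0.191], 11), ([0.613, -0.102, 0.182], 15), ([0.618, -0.099, 0.185], 17)]
250 [([0.618, -0.111, 0.184], 2), ([0.506, -0.049, 0.041], 115), ([0.618, -0.099, 0.177], 6)]
252 [([0.618, -0.112, 0.176], 5), ([0.515, -0.053, 0.042], 97), ([0.622, -0.101, 0.173], 11)]
254 [([0.613, -0.109, 0.16], 16), ([0.602, -0.098, 0.143], 14), ([1.372, -0.486, 1.119], 16)]
256 [([0.609, -0.108, 0.148], 14), ([0.606, -0.1, 0.14], 14), ([0.618, -0.1, 0.152], 12)]
258 [([0.613, -0.11, 0.144], 25), ([0.6
[... 2787 characters left out ...]
6], 14), ([0.6, -0.099, 0.088], 36)]
212 [([0.613, -0.097, 0.074], 26), ([0.599, -0.091, 0.086], 12), ([0.592, -0.092, 0.09], 14)]
214 [([0.613, -0.097, 0.066], 31), ([0.596, -0.089, 0.083], 6), ([0.591, -0.091, 0.085], 19)]
216 [([0.617, -0.101, 0.054], 68), ([0.605, -0.097, 0.065], 1), ([0.593, -0.093, 0.075], 15)]
218 [([0.61, -0.094, 0.056], 125), ([0.6, -0.093, 0.063], 27), ([0.59, -0.09, 0.072], 14)]
220 [([0.605, -0.09, 0.054], 163), ([0.602, -0.095, 0.054], 96), ([0.591, -0.091, 0.063], 21)]
222 [([0.604, -0.089, 0.049], 205), ([0.6, -0.093, 0.049], 121), ([0.598, -0.098, 0.048], 113)]
224 [([0.597, -0.083, 0.05], 231), ([0.594, -0.087, 0.05], 229), ([0.591, -0.091, 0.049], 227)]
0.0
```

Both cameras put the shut fingertips at z≈0.109 while the reported TCP is 0.086. So the tips really stand about 23 mm behind the reported TCP, some 40 mm higher than the text says. Position in x and y agrees. I'll open, lower about 43 mm, then close again.

Emit:
play_rows([
  {"travel": [0, 0, 0], "twist": 0},
  {"travel": [0, 0, 0], "twist": 0},
  {"travel": [0, 0, 0], "twist": 0},
  {"travel": [0, 0, 0.2], "twist": 0},
  {"travel": [0, 0, 0.3], "twist": 0},
  {"travel": [0, 0, 0.21], "twist": 0},
  {"travel": [0, 0, 0], "twist": 0},
], gripper=0.6)

```text
t: 6.5
eef_pos: [0.6043, -0.0977, 0.0417]
tcp_rot: [0.183, 0.983, 0.0, -0.001]
wrist_force: [0.3, 0.2, 0.0]
opening: 0.399
gripper_force: 0.0
```

Emit:
play_rows([
  {"travel": [0, 0, 0], "twist": 0},
  {"travel": [0, 0, 0], "twist": 0},
  {"travel": [0, 0, 0], "twist": 0},
  {"travel": [0, 0, 0], "twist": 0},
  {"travel": [0, 0, 0], "twist": 0},
], gripper=1)

```text
t: 7.12
eef_pos: [0.6047, -0.1001, 0.0437]
tcp_rot: [0.184, 0.983, -0.002, 0.0]
wrist_force: [-3.6, -10.4, 0.4]
opening: 0.106
gripper_force: 58.8
```

```bash
python3 go.py .603 -.0985 .043 87; python3 - <<'E'
from m import *
for n in ("scene","side"):
    c=get_calibration(n); im,D=get_image(n); P=cloud(c,D)
    u=int(round(proj(c,[.605,-.098,.07])[0]))
    v0=int(proj(c,[.605,-.098,.12])[1])
    print(n,[(v,P[v,u].round(3).tolist(),int(im[v,u].mean())) for v in range(v0,v0+22,2)])
E
```

```text
t 7.125 pos [ 0.6047 -0.1001  0.0437] yaw 158.81 q6 0.21 zdir [-6.0e-04 -3.8e-03 -1.0e+00] F [ -3.6 -10.4   0.4] op 0.106
travel units [0.035 0.014 0.012] twist 0.39894444444444443
scene [(260, [0.542, -0.065, 0.038], 199), (262, [0.595, -0.092, 0.098], 121), (264, [0.598, -0.094, 0.092], 0), (266, [0.598, -0.095, 0.084], 5), (268, [0.607, -0.099, 0.086], 8), (270, [0.616, -0.104, 0.09], 10), (272, [0.615, -0.104, 0.079], 7), (274, [0.618, -0.106, 0.075], 11), (276, [0.621, -0.108, 0.069], 12), (278, [0.621, -0.108, 0.061], 15), (280, [0.62, -0.108, 0.05], 88)]
side [(199, [0.593, -0.085, 0.138], 30), (201, [0.59, -0.082, 0.135], 54), (203, [0.662, -0.15, 0.043], 133), (205, [0.652, -0.141, 0.047], 111), (207, [0.605, -0.097, 0.096], 35), (209, [0.598, -0.09, 0.098], 55), (211, [0.598, -0.09, 0.091], 49), (213, [0.597, -0.09, 0.085], 46), (215, [0.594, -0.087, 0.082], 44), (217, [0.597, -0.089, 0.072], 50), (219, [0.6, -0.093, 0.06], 53)]
```

The key is gripped (9 mm opening, 59 N) and has pulled the tool 2.4 mm to -y. I'll shift the command to match and turn 72° clockwise.

Emit:
play_rows([
  {"travel": [-0.015, -0.04, 0], "twist": 0},
  {"travel": [0, 0, 0], "twist": 0.05},
  {"travel": [0, 0, 0], "twist": 0.05},
  {"travel": [0, 0, 0], "twist": 0.05},
  {"travel": [0, 0, 0], "twist": 0.05},
  {"travel": [0, 0, 0], "twist": 0.05},
  {"travel": [0, 0, 0], "twist": 0.05},
  {"travel": [0, 0, 0], "twist": 0.05},
  {"travel": [0, 0, 0], "twist": 0.05},
  {"travel": [0, 0, 0], "twist": 0},
])

```text
t: 8.48
eef_pos: [0.6029, -0.1017, 0.0437]
tcp_rot: [0.727, 0.687, -0.002, -0.0]
wrist_force: [-11.5, -5.9, 8.0]
opening: 0.107
gripper_force: 60.2
```

```bash
python3 go.py .6045 -.1 .043 87.05; python3 - <<'E'
from h import *
im,D=get_image("wrist"); cv2.imwrite("pics/w4.png",im)
print(telemetry.get_state()["wrist_torque"])
E
```

```text
t 8.475 pos [ 0.6029 -0.1017  0.0437] yaw 86.71 q6 1.46 zdir [-0.0035 -0.0023 -1.    ] F [-11.5  -5.9   8. ] op 0.107
travel units [0.03  0.026 0.011] twist -0.001888888888888889
[-1.31025174  2.20589115 -0.07454068]
```

View pics/w4.png

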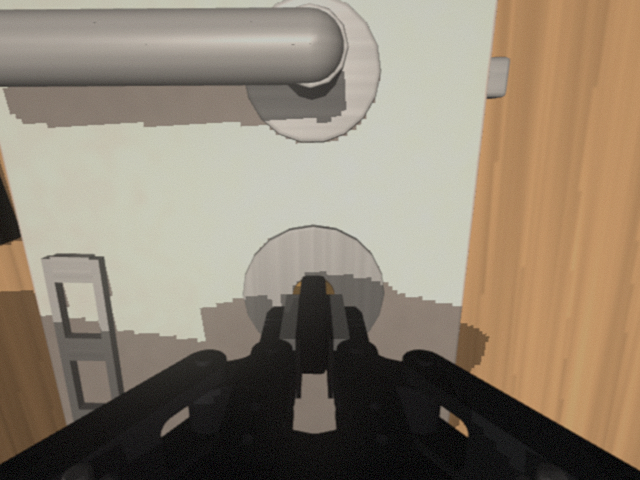

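The key plate now stands vertical in the picture at (313,320), parallel to the slab edges and square to the lever at (170,47). I'll ease the side force, release, rise and check.

Emit:
play_rows([
  {"travel": [-0.02, -0.045, 0], "twist": 0},
  {"travel": [0, 0, 0], "twist": 0},
])

```text
t: 8.78
eef_pos: [0.6028, -0.1017, 0.0437]
tcp_rot: [0.726, 0.688, 0.0, 0.0]
wrist_force: [-2.4, -1.8, 3.7]
opening: 0.105
gripper_force: 59.5
```

Emit:
play_rows([
  {"travel": [0, 0, 0], "twist": 0},
  {"travel": [0, 0, 0], "twist": 0},
  {"travel": [0, 0, -0.2], "twist": 0},
  {"travel": [0, 0, -0.5], "twist": 0},
  {"travel": [0, 0, -0.8], "twist": 0},
  {"travel": [0, 0, -0.8], "twist": 0},
  {"travel": [-0.3, 0, -0.2], "twist": 0},
  {"travel": [0, 0, 0], "twist": 0},
], gripper=0.5)

```text
t: 9.78
eef_pos: [0.602, -0.1205, 0.1942]
tcp_rot: [0.726, 0.687, 0.001, 0.001]
wrist_force: [-0.4, 0.2, -0.3]
opening: 0.495
gripper_force: 0.0
```

```bash
python3 go.py .6045 -.1 .043 87.05; python3 - <<'E'
from m import *
for n in ("wrist","scene","side"):
    c=get_calibration(n); im,D=get_image(n); print(n)
    if n=="wrist": cv2.imwrite("pics/w5.png",im); edges(im,D,c); lever(im,D,c,np.array([.609,-.0074]))
    try: key(im,D,c,np.array([.604,-.1]))
    except Exception as e: print(e)
E
```

```text
t 9.775 pos [ 0.602  -0.1205  0.1942] yaw 86.83 q6 1.43 zdir [ 2.1e-03 -5.0e-04 -1.0e+00] F [-0.4  0.2 -0.3] op 0.495
travel units [0.344 0.018 2.52 ] twist -0.0012222222222222222
wrist
topz 0.043168798270038305 rect ((0.5755947232246399, -0.06814277917146683), (0.22332657873630524, 0.19816507399082184), 87.03929901123047)
lever zmax 0.10493671501535802 ((0.5498141050338745, -0.004191238433122635), (0.019711926579475403, 0.13583257794380188), 86.85653686523438)
dir deg -2.9440536 [ 0.9986802  -0.05136082  0.55120546 -0.00464334]
key n 523 zmax 0.08814951940140914 top mean [ 0.6037 -0.0976  0.0869]
top rect ((0.6036657691001892, -0.09763561934232712), (0.027326399460434914, 0.00790831446647644), 86.76427459716797)
top dir deg 86.50022 c [ 0.60366595 -0.09734615]
low n 47 [ 0.60280793 -0.10712755]
scene
key n 79 zmax 0.08824174523424766 top mean [ 0.6047 -0.1017  0.0855]
top rect ((0.6064558625221252, -0.102422334253788), (0.012981491163372993, 0.02724645286798477), 2.617145538330078)
top dir deg -89.89797 c [ 0.60652226 -0.10259268]
low n 34 [ 0.60627848 -0.10661918]
side
key n 89 zmax 0.08903192488107811 top mean [ 0.6006 -0.0963  0.085 ]
top rect ((0.5977208018302917, -0.09327036142349243), (0.012838811613619328, 0.030548572540283203), 2.3930068016052246)
top dir deg -84.97032 c [ 0.59811354 -0.09403   ]
low n 43 [ 0.60040671 -0.09952161]
```

View pics/w5.png

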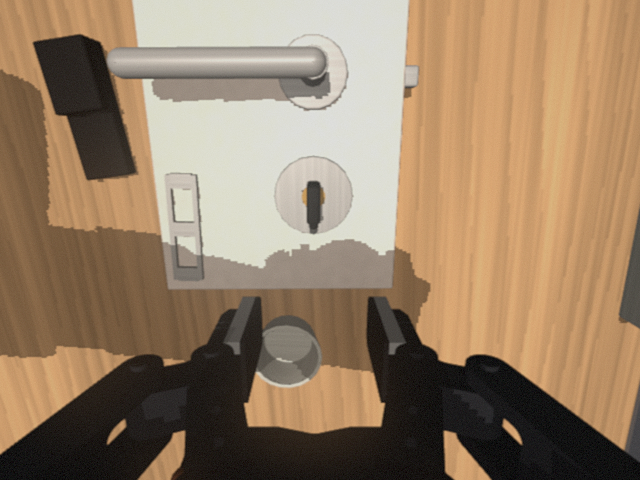

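The key points straight down the picture at the bead, which the nose hides, at (313,230). Its direction of 86.7° is within 0.3° of the slab axis, and the lever is still at rest. Now I'll turn the tool to a yaw of 177° for the lever.

Emit:
play_rows([
  {"travel": [0, 0, 0], "twist": -0.056},
  {"travel": [0, 0, 0], "twist": -0.056},
  {"travel": [0, 0, 0], "twist": -0.056},
  {"travel": [0, 0, 0], "twist": -0.056},
  {"travel": [0, 0, 0], "twist": -0.056},
  {"travel": [0, 0, 0], "twist": -0.056},
  {"travel": [0, 0, 0], "twist": -0.056},
  {"travel": [0, 0, 0], "twist": -0.056},
  {"travel": [0, 0, 0], "twist": -0.053},
  {"travel": [0, 0, 0], "twist": 0},
])

```text
t: 11.18
eef_pos: [0.6009, -0.119, 0.1918]
tcp_rot: [0.026, 1.0, 0.0, -0.001]
wrist_force: [-0.6, 0.2, 0.1]
opening: 0.502
gripper_force: 0.0
```

```bash
python3 go.py .5205 -.0045 .12 177.05
```

```text
t 11.175 pos [ 0.6009 -0.119   0.1918] yaw 177.04 q6 -0.14 zdir [-2.2e-03  7.0e-04 -1.0e+00] F [-0.6  0.2  0.1] op 0.502
travel units [1.435 1.835 1.201] twist -5.555555555555556e-05
```

Emit:
play_rows([
  {"travel": [0.4, 0.6, 0.3], "twist": 0},
  {"travel": [0.4, 0.6, 0.3], "twist": 0},
  {"travel": [0.4, 0.6, 0.3], "twist": 0},
  {"travel": [0.235, 0.035, 0.3], "twist": 0},
  {"travel": [0, 0, 0], "twist": 0},
  {"travel": [0, 0, 0], "twist": 0},
])

```text
t: 11.92
eef_pos: [0.522, -0.0053, 0.1216]
tcp_rot: [0.026, 1.0, 0.0, 0.0]
wrist_force: [1.1, 0.4, 0.4]
opening: 0.501
gripper_force: 0.0
```

```bash
python3 go.py .5205 -.0045 .055 177.05; python3 - <<'E'
from m import *
c=get_calibration("wrist"); im,D=get_image("wrist"); cv2.imwrite("pics/w6.png",im)
lever(im,D,c,np.array([.609,-.0074]))
E
```

```text
t 11.925 pos [ 0.522  -0.0053  0.1216] yaw 176.97 q6 0.04 zdir [ 8.e-04  0.e+00 -1.e+00] F [1.1 0.4 0.4] op 0.501
travel units [0.027 0.012 1.11 ] twist -0.00044444444444444447
lever zmax 0.10502963974725683 ((0.5489892363548279, -0.003961211070418358), (0.0192764513194561, 0.13664503395557404), 87.31871795654297)
dir deg -2.9554815 [ 0.9986699  -0.05156002  0.5406951  -0.00306233]
```

View pics/w6.png

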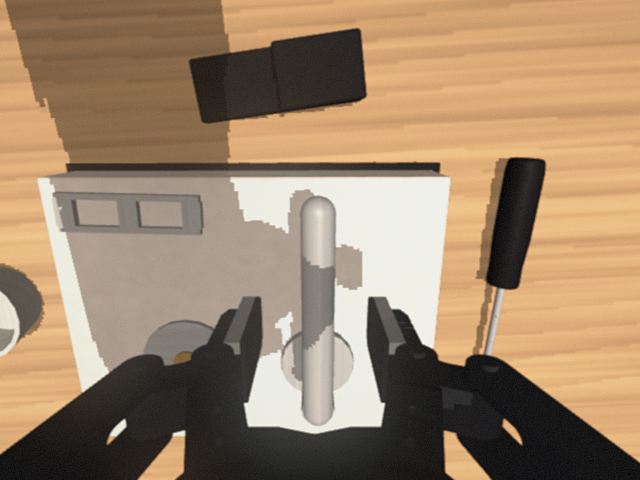

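The lever is centred between the fingers (bar column 318, finger midpoint 314, so a 2 mm shift). I'll descend and grip it.

Emit:
play_rows([
  {"travel": [0.02, 0.035, 0.3], "twist": 0},
  {"travel": [0, 0, 0.4], "twist": 0},
  {"travel": [0, 0, 0.3], "twist": 0},
  {"travel": [0, 0, 0.11], "twist": 0},
  {"travel": [0, 0, 0], "twist": 0},
])

```text
t: 12.6
eef_pos: [0.5205, -0.0032, 0.0547]
tcp_rot: [0.026, 1.0, 0.0, 0.0]
wrist_force: [-0.6, -0.2, 0.6]
opening: 0.5
gripper_force: 0.0
```

Emit:
play_rows([
  {"travel": [0, 0, 0], "twist": 0},
  {"travel": [0, 0, 0], "twist": 0},
  {"travel": [0, 0, 0], "twist": 0},
  {"travel": [0, 0, 0], "twist": 0},
  {"travel": [0, 0, 0], "twist": 0},
], gripper=1)

```text
t: 13.22
eef_pos: [0.5207, -0.0032, 0.0554]
tcp_rot: [0.026, 1.0, -0.0, 0.001]
wrist_force: [-0.1, -3.1, 5.3]
opening: 0.19
gripper_force: 58.4
```

```bash
python3 go.py .5205 -.0045 .055 177.05; python3 - <<'E'
import numpy as np
L=np.array([.6084,-.009])
from cell import telemetry
p=telemetry.get_state()["eef_pos"][:2]; v=p-L
print("radius",np.hypot(*v),"ang",np.degrees(np.arctan2(v[1],v[0])))
E
```

```text
t 13.225 pos [ 0.5207 -0.0032  0.0554] yaw 177.07 q6 0.05 zdir [ 1.7e-03 -5.0e-04 -1.0e+00] F [-0.1 -3.1  5.3] op 0.19
travel units [ 0.003 -0.021  0.007] twist 0.00011111111111111112
radius 0.08787467739532995 ang 176.2331262095907
```

The lever is gripped at a radius of about 88 mm. I'll swing it along the arc in 4° rows.

Emit:
play_rows([
  {"travel": [-0.004, -0.102, 0], "twist": -0.0222},
  {"travel": [-0.004, -0.102, 0], "twist": -0.0222},
  {"travel": [-0.004, -0.102, 0], "twist": -0.0222},
  {"travel": [-0.003, -0.102, 0], "twist": -0.0222},
  {"travel": [-0.003, -0.102, 0], "twist": -0.0222},
  {"travel": [-0.004, -0.102, 0], "twist": -0.0222},
  {"travel": [-0.004, -0.102, 0], "twist": -0.0222},
  {"travel": [-0.003, -0.102, 0], "twist": -0.0222},
  {"travel": [-0.003, -0.102, 0], "twist": -0.0222},
  {"travel": [0, 0, 0], "twist": 0},
])

```text
t: 14.48
eef_pos: [0.5343, -0.0545, 0.0554]
tcp_rot: [-0.285, 0.959, 0.001, 0.001]
wrist_force: [-3.4, 4.7, 8.9]
opening: 0.196
gripper_force: 59.0
```

```bash
cat > chk.py <<'E'
from m import *
for n in ("scene","side","wrist"):
    c=get_calibration(n); im,D=get_image(n); np.savez("f_"+n+".npz",im=im,D=D,c=c); cv2.imwrite(f"pics/f_{n}.png",im)
    P=cloud(c,D); sat=im.max(2).astype(int)-im.min(2)
    A=np.array([.6083,-.0077])
    m=(P[...,2]>.088)&(P[...,2]<.107)&(sat<45)&(im.max(2)>95)&(np.linalg.norm(P[...,:2]-A,axis=2)<.075)
    X=P[m][:,:2].astype(np.float32); l=cv2.fitLine(X,cv2.DIST_HUBER,0,.001,.001).ravel()
    print(n,len(X),"bar dir",np.degrees(np.arctan2(l[1],l[0]))%180,"lever deg",(np.degrees(np.arctan2(l[1],l[0]))+2.95)%180, "line y-err at axis",np.cross(l[:2],A-l[2:]))
s=telemetry.get_state(); v=s["eef_pos"][:2]-A
print("r",np.hypot(*v),"lever by tcp",(np.degrees(np.arctan2(v[1],v[0]))-177.05)%360)
E
python3 go.py .54 -.06 .055 217.05; python3 chk.py 2>/dev/null
```

```text
t 14.475 pos [ 0.5343 -0.0545  0.0554] yaw -146.89 q6 -0.68 zdir [ 7.0e-04  2.1e-03 -1.0e+00] F [-3.4  4.7  8.9] op 0.196
travel units [-0.03  -0.128  0.006] twist -0.02188888888888889
scene 96 bar dir 34.319065 lever deg 37.269066 line y-err at axis 0.003086444783575556
side 187 bar dir 33.424587 lever deg 36.374588 line y-err at axis -0.006720614632447563
wrist 2192 bar dir 46.577415 lever deg 49.527416 line y-err at axis -0.017260886555636
r 0.08761802264666185 lever by tcp 35.151731750054296
```

Estimates of the present angle are 36.0° from tool yaw, 35.2–35.6° from the TCP arc, and 37.3° and 36.4° from the fixed cameras. The wrist mask was contaminated. I'll add about 4.2°.

Emit:
play_rows([
  {"travel": [-0.002, -0.055, 0], "twist": -0.0116},
  {"travel": [-0.002, -0.055, 0], "twist": -0.0116},
  {"travel": [0, 0, 0], "twist": 0},
  {"travel": [0, 0, 0], "twist": 0},
  {"travel": [0, 0, 0], "twist": 0},
])

```text
t: 15.25
eef_pos: [0.5378, -0.0596, 0.0554]
tcp_rot: [-0.319, 0.948, 0.001, 0.0]
wrist_force: [-4.0, 4.5, 9.0]
opening: 0.19
gripper_force: 59.1
```

```bash
python3 go.py .54 -.06 .055 217.05; python3 chk.py 2>/dev/null
```

```text
t 15.25 pos [ 0.5378 -0.0596  0.0554] yaw -142.76 q6 -0.76 zdir [ 3.e-04  2.e-03 -1.e+00] F [-4.   4.5  9. ] op 0.19
travel units [-0.026 -0.028  0.006] twist 0.0010555555555555557
scene 95 bar dir 33.721836 lever deg 36.671837 line y-err at axis 0.004001656941730571
side 195 bar dir 35.612637 lever deg 38.562637 line y-err at axis -0.005857426709887127
wrist 2207 bar dir 38.72982 lever deg 41.67982 line y-err at axis -0.003747211990651384
r 0.08755759750492494 lever by tcp 39.29915366718177
```

View pics/f_wrist.png

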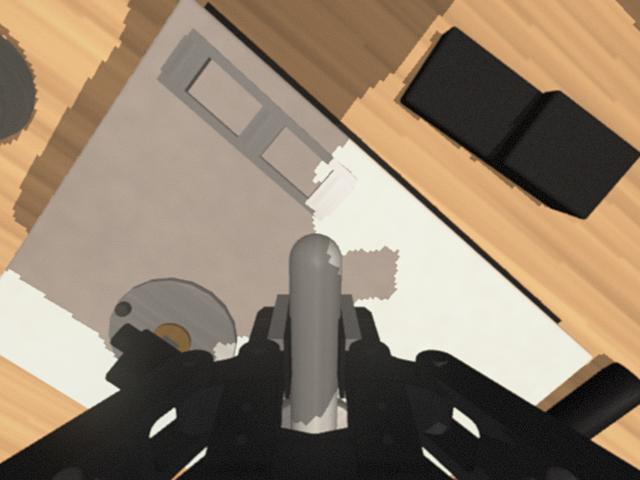

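The bar stands vertical between the pads, with its tip at (315,238). The key, at (135,355), points at the bead at (123,308). The angle estimates run from 39.3° to 40.2°, so I'll nudge a little and do a final check of the key and latch.

Emit:
play_rows([
  {"travel": [0, -0.008, 0], "twist": -0.0005},
  {"travel": [0, 0, 0], "twist": 0},
  {"travel": [0, 0, 0], "twist": 0},
])

```text
t: 15.78
eef_pos: [0.5379, -0.0598, 0.0554]
tcp_rot: [-0.32, 0.947, 0.001, 0.0]
wrist_force: [-4.2, 5.4, 10.3]
opening: 0.188
gripper_force: 59.1
```

```bash
python3 go.py .54 -.06 .055 217.05; python3 chk.py 2>/dev/null | tail -1; python3 - <<'E'
from m import *
for n in ("scene","side"):
    d=np.load("f_"+n+".npz",allow_pickle=True); im,D,c=d["im"],d["D"],d["c"].item(); print(n)
    key(im,D,c,np.array([.604,-.1]),.03)
d=np.load("f_scene.npz",allow_pickle=True); im=d["im"]; t=np.load("f_side.npz",allow_pickle=True)["im"]
cv2.imwrite("pics/fin.png",np.hstack([cv2.resize(im[230:310,265:370],(400,305),interpolation=cv2.INTER_CUBIC),cv2.resize(t[185:265,260:365],(400,305),interpolation=cv2.INTER_CUBIC)]))
E
```

```text
t 15.775 pos [ 0.5379 -0.0598  0.0554] yaw -142.66 q6 -0.76 zdir [ 0.      0.0023 -1.    ] F [-4.2  5.4 10.3] op 0.188
travel units [-0.025 -0.024  0.006] twist 0.001611111111111111
r 0.0875798183685666 lever by tcp 39.48128656452434
scene
key n 84 zmax 0.08804031810459913 top mean [ 0.6045 -0.102   0.0863]
top rect ((0.6054651141166687, -0.10304532945156097), (0.029344826936721802, 0.01351193804293871), 88.63788604736328)
top dir deg -88.553925 c [ 0.6058054  -0.10266939]
low n 37 [ 0.60555029 -0.1067191 ]
side
key n 23 zmax 0.08793918661182967 top mean [ 0.6022 -0.0879  0.0858]
top rect ((0.6010671257972717, -0.086097851395607), (0.005207790527492762, 0.015608197078108788), 47.32502365112305)
top dir deg -53.90122 c [ 0.6004064  -0.08619958]
low n 9 [ 0.60297788 -0.08530313]
```

View pics/fin.png

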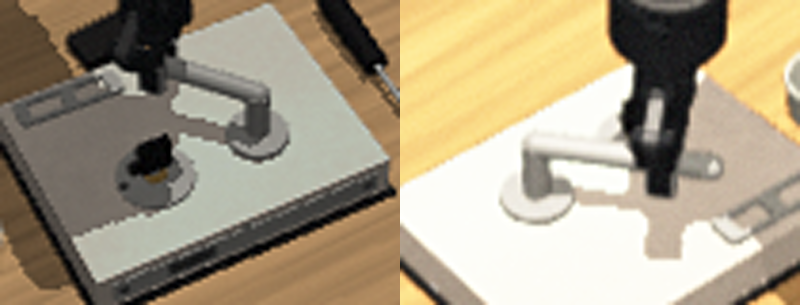

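The latch no longer sticks out of the edge, the key is unchanged and points at the bead, and the lever is gripped at about 40°. I'm handing in.

```bash
python3 -c "
from cell import r
print(r.hand_in())"
```

```text
the job is handed in; nothing more can be done
None
```

The job is handed in at about 16 s: the key points at the bead (within about 0.5°), and the gripper is holding the lever at about 40° (estimates 39.5–40.3°), with the latch no longer sticking out; I didn't see any of the other things shift, though I didn't measure each one.

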